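Zero the photometer and hold the long cell in its beam

TASK

Check the photometer: draw its sprung shutter out by the black tab until the pointer stands at the long heavy line (30 mm out), hold it there for a full second, then let it spring fully home. Then grip the long glass cell by its two frosted side faces only, fingers off its clear end windows and lid, lift it from the tray without touching the photometer with it, and leave the short cells alone. Finish while holding it upright and still in the middle of the gap between the lens snouts, centred on the beam, which must pass squarely in through one end window and out of the other.

Things in the scene. Friction and masses are not known exactly. Their poses are not given: they have to be found in the camera images.
- photometer: Fixed bench photometer, left or right of the tray; origin: centre of its underside. Grey base 120 (x) by 320 (y) by 15 high. Two white heads 90 (x) by 70 (y), tops 128 above the bench: lamp head (vent ribs on top, shutter on its -x side) at y = +110, detector head at y = -110. Its -x side faces roughly to the robot. Beam along y. A white scale rail, 48 high, stands at y = +145, x -155 to -45.
- beam (a point): Middle of the light path, on the beam, 100 mm above the bench; axes as the photometer's: y along the beam, z up. A dark lens snout 36 mm in diameter ends 55 mm to either side (gap 110 mm along y, open above); the heads' tops are 28 mm above the beam.
- shutter (a joint): How far the sprung shutter is drawn out, m: 0 home, 0.050 end stop, long heavy scale line at 0.030. It slides along the photometer's -x direction. A spring pulls it home: about 2 N at 0, 8 N at 0.030; it does not stay out by itself.
- shutter_tab (a point): Grip point on the shutter's upright black tab (moves with it), 108 mm above the bench; axes as the photometer's. Tab: 10 thick (x), 24 wide (y), from 50 to 125 mm above the bench. With the shutter home it is at x = -95, y = +110 mm in the photometer's frame; 45 mm are free between tab and head. The stem behind the tab is 66 mm high at most, clear above.
- tray: Steel tray fixed to the bench, 130 (x) by 260 (y) mm; floor 10 mm above the bench, rim 16 mm. Origin: centre of its underside. The three cells stand on it in a row along its y, about 85 mm apart, in any order, each turned up to 0.35 rad.
- long_cell: The long glass cell, 50 long (x), 24 wide (y), 62 mm high, 100 to 160 g, loose, upright on the tray; origin: centre of its underside, z up. Long sides (+y, -y): frosted, opaque pale grey, 44 long, 56 high, 24 apart over the outside. Ends (+x, -x): clear windows 21 wide. White lid: top 6 mm, 18 wide, narrower than the frosted sides.
- long_cell_center (a point): Centre of the long cell's windows, inside the cell, 30 mm above its underside; axes as the cell's: x through the two windows, y through the two frosted sides.
- short_cell_a: A short glass cell, 25 mm long (x), 24 mm wide (y), 62 mm high, loose, standing on the tray; origin: centre of its underside. To be left alone.
- short_cell_b: The other short glass cell, same as short_cell_a. To be left alone.

How it is judged:
By the outcome, as a careful person would: the job done as asked, in the order asked, and still so for the second after the job is handed in, while the arm keeps its last pose, push and grip.
It also fails if it takes over 61 s, if anything falls off the work surface, if the arm or the gripper's body presses on something with over 40 N, if the wrist force passes 120 N, or if a joint passes its speed limit or range.

ROBOT

A 6-joint arm with a two-finger parallel gripper is mounted at the origin on the work surface. World frame = base frame: x ahead of the robot, y to its left, z up, the work surface at z = 0. Lengths are in m, angles in degrees, forces in N, time in s.
With the tool pointing down it reaches from about 0.35 to 0.875 m from the base axis. Payload 4.2 kg.
Tool frame: the origin (TCP) lies on the front face of the gripper's body, between the roots of the fingers; the fingertips stand 70 mm ahead of it and the grasp point (between the pads) lies 51 mm ahead of it; x points along the fingers, y is the direction in which the jaws open and shut, and the axes are right-handed (so a half turn about x gives the same grasp; the last joint's range is limited). The gripper opens to 87 mm and grips with 3 to 60 N. Pads are 19 mm wide; open, the fingers measure 117 mm over their backs; the gripper's body (75 mm by 190 mm) begins 51 mm behind the grasp point.
Start: joints at [14.817, 22.042, 0.453, 0, -68.411, -14.817], TCP at [0.625, 0, 0.292] pointing down, gripper open.
Joint ranges: [-179.83, 179.83], [-69.29, 118.12], [-61.27, 80.66], [-181.25, 117.63], [-171.15, -9.14], [-177.46, 177.46]. Speed limits (degrees/s): [159.86, 159.86, 180, 180, 180, 180].

INTERFACE

Orientations are given as a 3x3 rotation matrix whose columns are the frame's x, y, z axes.
In Python, from station import r, viewer, spotter gives the robot as it stands.
- The arm moves only by the tool move_arm, never from a script. Its argument "series" is a list that holds one entry, the list of rows, each a list of 7 numbers: the turn, a rotation vector about the world's x, y, z scaled (see below), then the shift along the world's x, y, z scaled (see below), then the opening, from 0 (shut) to 1 (fully open). A call has 1 to 20 rows; each row shifts and turns the pose as measured when the row begins; what a row does not reach is not made up. The controller multiplies each number of a shift by 60 mm and each number of a turn by 8 degrees. A row lasts 1/8 s, in which the tool goes at most 62.5 mm and 10.7 degrees, less where a joint would pass 70% of its speed; a pose out of reach is approached as far as the arm can. A call with a number of a shift or a turn outside -1 to 1 is refused whole. A call with a gripper value outside its range is refused whole. The fingers move at their own pace and stop on an object; the grip force is fixed at half the most. Time passes only in rows, so rows that do not move let the fingers close. It gives the time, the measured TCP pose, the force and the opening at its end, in the units of the state.
- r.sense(): the state, without advancing time (a new reading comes with each control period).
- viewer.capture(name): name is "scene" or "side" or "wrist"; returns (picture, depth): 400x640x3 uint8, red, green, blue; 400x640 float32, m along the optical axis (not along the pixel's ray), 0 where there is no reading.
- viewer.camera_params(name): a dict with "mtx" (3x3 intrinsics, pixels), "pose" (4x4, takes a point from camera to world coordinates). Camera axes: x right, y down, z forward; pixel columns grow to the right and rows downward; lengths in m; the calibration is good to about 2 mm. A picture is of the moment at which its call begins: read the wrist's pose just before it. camera_params takes no time and is no camera call; for the wrist camera it gives the pose at the moment of the call.
- r.finish_job(): hands the job in, once; it reports no verdict.
Trained networks look in the newest picture that a camera, given by its name, has taken for a name from the list of things; names that differ only in an ending like _2 or _b are one class to them, and where a whole thing is asked for, a point or a joint stands for the part that bears it (a point fixed in the world has none). Each returns a list of dicts, best first, with "conf" (0 to 1); they miss things now and then, are a little off and sometimes report something else, mostly with a low value. They report only what shows in the picture. A call takes as long as a camera call.
- spotter.find_in(camera, name): "centre" ([column, row] in pixels, amid what is visible of it).
- spotter.trace(camera, name): "mask" (400x640 bool, what is visible of it) and "centre" ([column, row] in pixels, amid what is visible of it).
The state is a dict: "time_s": time; "joints": joint angles; "joint_velocities": joint speeds; "effort": joint torques, N m; "tcp_pos": TCP position; "ee_rot": TCP orientation; "wrist_force": force on the tool from outside, world axes, zero at the start; "moment": the same for the moment, N m; "gripper_width": opening from 0.0 (shut) to 1.0 (fully open).
Only numpy, scipy, OpenCV 4.12 (cv2) and the standard library are available. Lean on these libraries where they do the work, as an engineer would, in place of code of your own. Each camera call takes 0.05 s, during which the arm holds its last target.

## Working session

There is one attempt and no reset: what is moved stays moved. The work goes in short steps, Python scripts to look and compute and a tool call to move; the robot and the scene stay as the last step left them, time stands still between calls to the robot, and variables do not carry over. Pictures are saved under pics/ and viewed, and the job is handed in when it is done.

Besides the shell and the picture viewer there is one more tool, called after "Call:" in YAML: its name, and indented under it one key for each argument. move_arm: Moves the arm, as the interface text tells. Its arguments: {"type":"object","properties":{"series":{"type":"array","items":{"type":"array","items":{"type":"array","items":{"type":"number","minimum":-1,"maximum":1}}}}},"required":["series"]}

```bash
mkdir -p pics; ls; cat > h.py <<'E'
import numpy as np, cv2
from station import r, viewer, spotter
def cap(n,tag):
    p,d=viewer.capture(n); c=viewer.camera_params(n)
    cv2.imwrite(f'pics/{tag}.png',p[:,:,::-1]); np.savez(f'pics/{tag}.npz',p=p,d=d,K=c['mtx'],T=c['pose'])
    return p,d,np.array(c['mtx']),np.array(c['pose'])
def unproj(d,K,T,m=None):
    v,u=np.indices(d.shape); ok=d>0
    if m is not None: ok&=m
    z=d[ok];P=np.c_[(u[ok]-K[0,2])/K[0,0]*z,(v[ok]-K[1,2])/K[1,1]*z,z]
    return P@T[:3,:3].T+T[:3,3]
E
python3 - <<'E'
from h import *
s=r.sense();print({k:np.round(v,3).tolist() for k,v in s.items()})
for n in ['scene','side','wrist']:
    p,d,K,T=cap(n,n+'0');print(n,K.round(1).tolist(),T.round(3).tolist())
    for o in ['photometer','tray','long_cell','short_cell_a','shutter_tab']:
        print(o,[(np.round(x['centre']).tolist(),round(x['conf'],2)) for x in spotter.find_in(n,o)])
print(r.sense()['time_s'])
E
```

```text
pics
{'time_s': 0.0, 'joints': [14.816, 22.09, 0.38, -0.029, -68.409, -14.818], 'joint_velocities': [-0.053, 0.046, 0.024, 0.031, -0.102, -0.047], 'effort': [0.001, -39.066, 18.74, 4.22, 0.011, -0.0], 'tcp_pos': [0.625, 0.0, 0.291], 'ee_rot': [[-0.002, -1.0, 0.0], [-0.0, 0.0, 1.0], [-1.0, 0.002, -0.0]], 'wrist_force': [0.227, 0.758, 0.16], 'moment': [0.007, 0.041, 0.0], 'gripper_width': 1.0}
scene [[413.1, 0.0, 318.5], [0.0, 413.1, 197.6], [0.0, 0.0, 1.0]] [[0.743, 0.391, -0.542, 1.077], [0.668, -0.407, 0.623, -0.601], [0.023, -0.825, -0.564, 0.635], [0.0, 0.0, 0.0, 1.0]]
photometer [([380.0, 191.0], 0.74), ([378.0, 155.0], 0.44)]
tray [([259.0, 290.0], 0.67), ([234.0, 300.0], 0.58)]
long_cell [([293.0, 253.0], 0.69)]
short_cell_a [([273.0, 278.0], 0.95), ([232.0, 299.0], 0.88)]
shutter_tab []
side [[373.6, 0.0, 320.1], [0.0, 373.6, 196.8], [0.0, 0.0, 1.0]] [[0.668, -0.35, 0.657, 0.086], [-0.744, -0.295, 0.599, -0.413], [-0.015, -0.889, -0.458, 0.44], [0.0, 0.0, 0.0, 1.0]]
photometer [([273.0, 194.0], 0.72)]
tray [([452.0, 288.0], 0.95), ([274.0, 193.0], 0.33)]
long_cell [([395.0, 245.0], 0.92)]
short_cell_a [([496.0, 284.0], 0.58)]
shutter_tab [([213.0, 178.0], 0.54)]
wrist [[335.8, 0.0, 319.9], [0.0, 335.8, 206.3], [0.0, 0.0, 1.0]] [[-1.0, 0.0, -0.0, 0.624], [0.0, 0.971, 0.24, -0.065], [0.0, 0.24, -0.971, 0.384], [0.0, 0.0, 0.0, 1.0]]
photometer [([343.0, 252.0], 0.84)]
tray [([337.0, 38.0], 0.98)]
long_cell [([343.0, 55.0], 0.69)]
short_cell_a []
shutter_tab []
0.9
```

View pics/scene0.png

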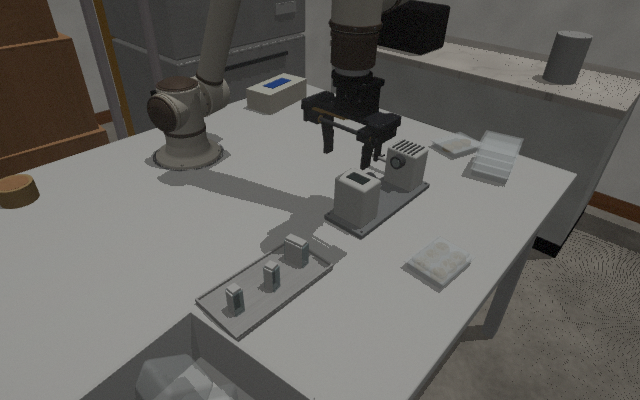

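View pics/side0.png

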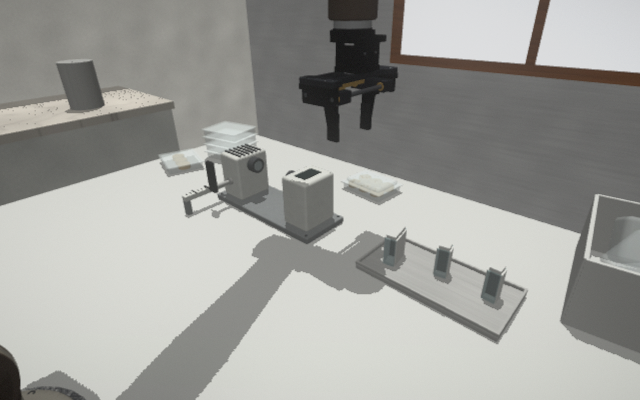

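View pics/wrist0.png

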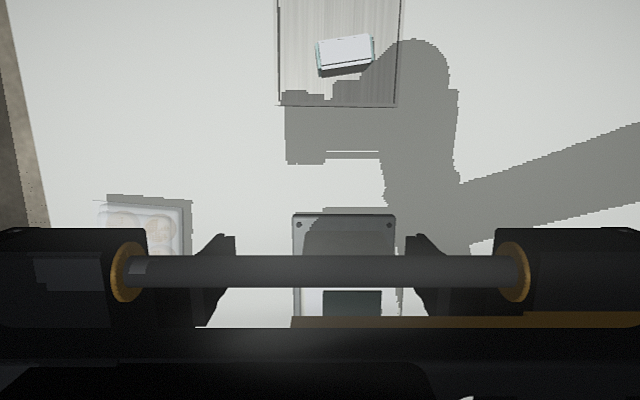

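The scene and side pictures show the photometer behind the tray, with the shutter tab near (213,178) in the side picture. The long cell is nearest the photometer, at (395,245) side and (293,250) scene. The wrist picture shows its lid at (343,50). Next I'll measure from depth.

```bash
cat > m.py <<'E'
from h import *
def load(t):
    z=np.load(f'pics/{t}.npz');return z['p'],z['d'],z['K'],z['T']
def rect(P):
    (c,s,a)=cv2.minAreaRect((P[:,:2]*1000).astype(np.float32));return np.round(c,1),np.round(s,1),round(a,2)
E
python3 - <<'E'
from m import *
for t in ['scene0','side0','wrist0']:
    p,d,K,T=load(t);P=unproj(d,K,T)
    R=(P[:,0]>0.3)&(P[:,0]<0.9)&(abs(P[:,1])<0.45)
    P=P[R]; print(t,'bench z',np.median(P[(P[:,2]<0.01)&(P[:,2]>-.01)][:,2]))
    T_=P[(P[:,2]>0.121)&(P[:,2]<0.134)]
    if len(T_)<20: continue
    # cluster
    g=np.zeros((1000,1000),np.uint8)
    for name,lo,hi in [('tops',.121,.134),('base',.011,.019),('rail',.044,.052),('lid',.068,.077)]:
        Q=P[(P[:,2]>lo)&(P[:,2]<hi)]
        g[:]=0; ij=((Q[:,:2]+[0,0.5])*1000).astype(int); g[ij[:,0],ij[:,1]]=1
        g2=cv2.dilate(g,np.ones((7,7)))
        n,L=cv2.connectedComponents(g2); l=L[ij[:,0],ij[:,1]]
        for k in range(1,n):
            S=Q[l==k]
            if len(S)>40: print(name,len(S),rect(S),'z',np.median(S[:,2]).round(4))
E
```

```text
scene0 bench z 0.000412317641228066
tops 593 (array([600.6,  85.2]), array([89.4, 69.8]), 0.41) z 0.1255
tops 421 (array([601.1, 304.7]), array([89.3, 69.5]), 0.56) z 0.1258
tops 85 (array([ 686. , -404.8]), array([109.2,  39.6]), 31.1) z 0.1215
tops 110 (array([ 817.2, -387.1]), array([135.3,   6.8]), 5.67) z 0.1214
base 2162 (array([ 607. , -213.2]), array([262.4, 133.9]), 89.23) z 0.0125
base 1413 (array([600.7, 196.6]), array([325.1, 121.3]), 89.53) z 0.0153
base 173 (array([ 716.3, -399.3]), array([138.7,  13.8]), 11.44) z 0.0151
base 51 (array([831.2,  26.9]), array([10.5, 84.3]), 81.54) z 0.0131
rail 117 (array([616.2,  64.4]), array([106. ,  50.1]), 36.14) z 0.0483
rail 99 (array([615.6, 282.7]), array([104.7,  49.1]), 32.88) z 0.048
rail 71 (array([ 610.4, -136.7]), array([53.4, 21.2]), 29.11) z 0.0481
rail 55 (array([ 623.8, -308.4]), array([31.1, 15.8]), 45.51) z 0.0486
rail 51 (array([ 627.7, -220.3]), array([31.7, 14.9]), 46.43) z 0.0482
rail 247 (array([ 729.6, -398.5]), array([171.1,  31.1]), 16.27) z 0.0481
lid 131 (array([615.4,  64.2]), array([107.3,  52.1]), 35.68)
[... 2207 characters left out ...]
 6.4, 28.3]), 2.81) z 0.0727
wrist0 bench z -0.0005480892529364789
tops 2823 (array([597.5,  83.7]), array([28. , 87.7]), 89.9) z 0.1251
base 1972 (array([597.1,  61.4]), array([119.9,  48.2]), 0.53) z 0.0143
base 1727 (array([ 606.4, -133.4]), array([102.1, 130.5]), 89.05) z 0.0151
base 176 (array([653.2, 146.8]), array([37.6,  7.6]), 89.25) z 0.0142
base 78 (array([814.5,  50.8]), array([55.3, 66.8]), 84.88) z 0.0187
rail 190 (array([598.2,  54.1]), array([87.4,  4.9]), 1.88) z 0.0481
rail 64 (array([ 601.9, -114.9]), array([49.2,  4.3]), 4.73) z 0.0479
lid 282 (array([598.3,  53.9]), array([87.2,  5.4]), 1.99) z 0.0727
lid 1194 (array([ 604.3, -126.5]), array([47. , 19.7]), 8.11) z 0.0713
```

```bash
python3 - <<'E'
from m import *
p,d,K,T=load('side0');P=unproj(d,K,T)
v,u=np.indices(d.shape);ok=d>0;pix=np.c_[u[ok],v[ok]];col=p[ok]
s=(P[:,0]>.42)&(P[:,0]<.545)&(P[:,1]>.28)&(P[:,1]<.36)&(P[:,2]>.07)&(P[:,2]<.14)
Q=P[s];print(len(Q),Q.min(0),Q.max(0),rect(Q))
p,d,K,T=load('scene0');P=unproj(d,K,T)
s=(P[:,0]>.42)&(P[:,0]<.545)&(P[:,1]>.28)&(P[:,1]<.36)&(P[:,2]>.03)&(P[:,2]<.14)
Q=P[s];print(len(Q),Q.min(0),Q.max(0))
im=load('side0')[0][120:230,160:290,::-1];cv2.imwrite('pics/side0z.png',cv2.resize(im,None,fx=6,fy=5,interpolation=cv2.INTER_CUBIC))
E
```

```text
212 [0.49721045 0.29320471 0.07009261] [0.50915675 0.3186457  0.12777889] (array([503., 306.]), array([11.9, 25.4]), 1.37)
153 [0.46551197 0.29284146 0.03632302] [0.5379514  0.34922874 0.09968175]
```

View pics/side0z.png

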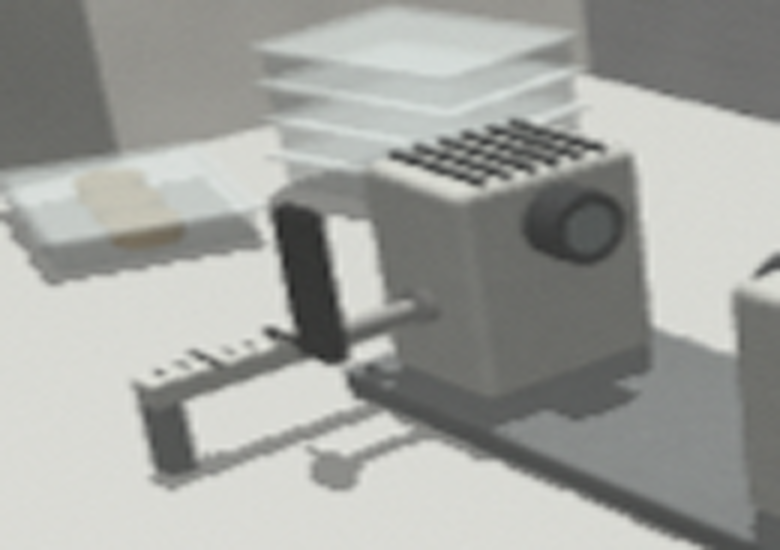

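Call:
move_arm:
  series:
    - [[0, 0, 0, -0.4, 1, 0, 1], [0, 0, 0, -0.4, 1, 0, 1], [0, 0, 0, -0.4, 1, 0, 1], [0, 0, 0, -0.4, 1, 0, 1], [0, 0, 0, -0.4, 1, 0, 1], [0, 0, 0, 0, 0.8, 0, 1], [0, 0, 0, 0, 0, 0, 0.5], [0, 0, 0, 0, 0, 0, 0.5]]

```text
time_s: 1.9
tcp_pos: [0.5052, 0.3449, 0.2925]
ee_rot: [[0.002, -1.0, 0.002], [0.001, 0.002, 1.0], [-1.0, -0.002, 0.001]]
wrist_force: [0.6, -1.2, 0.0]
gripper_width: 0.848
```

The zoomed side view shows the black tab at about (213,178) in the full picture. It stands upright in front of the lamp head with the scale rail beyond it, and depth puts it at (503,306) mm. I'll check this from the wrist camera.

```bash
python3 - <<'E'
from m import *
p,d,K,T=cap('wrist','wrist1');P=unproj(d,K,T)
for o in ['shutter_tab']:
    for x in spotter.trace('wrist',o):
        Q=unproj(d,K,T,x['mask']);print(o,x['conf'],x['centre'],rect(Q[Q[:,2]>.115]) if (Q[:,2]>.115).sum()>5 else len(Q),Q.min(0),Q.max(0))
s=(P[:,0]>.42)&(P[:,0]<.545)&(P[:,1]>.28)&(P[:,1]<.33)&(P[:,2]>.115)&(P[:,2]<.14)
Q=P[s];print(len(Q),rect(Q),np.median(Q[:,2]))
s=(P[:,0]>.42)&(P[:,0]<.7)&(P[:,1]>.25)&(P[:,1]<.4)&(P[:,2]>.12)&(P[:,2]<.134)
s&=P[:,0]>.53
Q=P[s];print('head',len(Q),rect(Q),np.median(Q[:,2]),Q.min(0))
E
```

```text
shutter_tab 0.92 [312.4, 156.6] (array([503. , 308.3]), array([23.9,  9.4]), 89.88) [ 0.49575178  0.29633535 -0.00202234] [0.54981992 0.34041019 0.12609984]
405 (array([503. , 308.3]), array([23.9,  9.4]), 89.78) 0.12398267041390254
head 9842 (array([597.5, 307.9]), array([68.7, 89.3]), 89.82) 0.12452346787232263 [0.55282234 0.27346166 0.12000037]
```

View pics/wrist1.png

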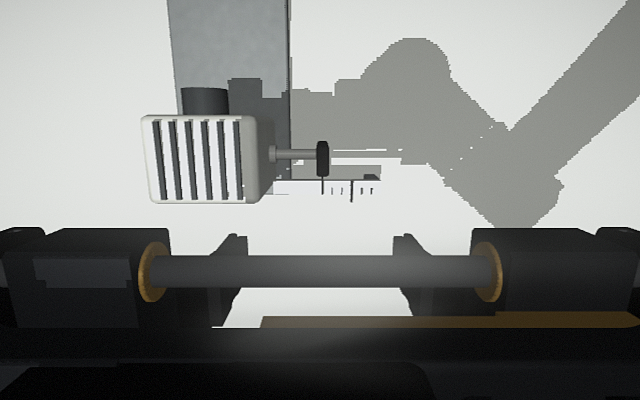

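The tab is at (503,307), about (312,157) in the wrist picture. That's clear of the head at x = 553, and its top is about 125 mm high, as the text says.

Call:
move_arm:
  series:
    - [[0, 0, 0, -0.04, -0.63, 0, 0.5], [0, 0, 0, 0, 0, 0, 0.5], [0, 0, 0, 0, 0, -0.5, 0.5], [0, 0, 0, 0, 0, 0, 0.5]]

```text
time_s: 2.5
tcp_pos: [0.5046, 0.3018, 0.2633]
ee_rot: [[0.004, -1.0, 0.009], [0.002, 0.009, 1.0], [-1.0, -0.004, 0.002]]
wrist_force: [0.6, -0.3, 0.8]
gripper_width: 0.507
```

Call:
move_arm:
  series:
    - [[0, 0, 0, -0.03, 0.08, -0.6, 0.5], [0, 0, 0, 0, 0, -0.6, 0.5], [0, 0, 0, 0, 0, -0.5, 0.5], [0, 0, 0, 0, 0, 0, 0.5]]

```text
time_s: 3.0
tcp_pos: [0.5068, 0.3084, 0.1653]
ee_rot: [[0.015, -1.0, 0.009], [0.009, 0.009, 1.0], [-1.0, -0.015, 0.009]]
wrist_force: [0.8, 0.4, 0.1]
gripper_width: 0.501
```

Call:
move_arm:
  series:
    - [[-0.06, 0.11, 0.06, -0.06, -0.02, -0.1, 0.5], [0, 0, 0, 0, 0, 0, 0.5]]

```text
time_s: 3.25
tcp_pos: [0.5047, 0.3084, 0.1625]
ee_rot: [[0.003, -1.0, -0.0], [0.003, -0.0, 1.0], [-1.0, -0.003, 0.003]]
wrist_force: [-0.9, -0.0, 0.5]
gripper_width: 0.503
```

```bash
python3 - <<'E'
from m import *
p,d,K,T=cap('side','side2')
im=p[120:230,160:290,::-1];cv2.imwrite('pics/side2z.png',cv2.resize(im,None,fx=6,fy=5,interpolation=cv2.INTER_CUBIC))
E
```

```text
(no output)
```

View pics/side2z.png

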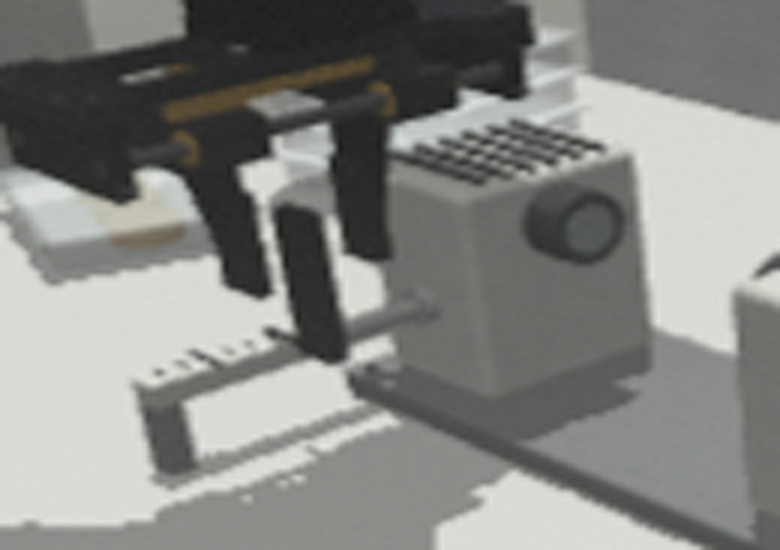

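The fingers stand on either side of the tab, which is at zoom (310,280), and clear of the head. I'll close now.

Call:
move_arm:
  series:
    - [[0, 0, 0, -0.02, -0.01, -0.03, 0.2], [0, 0, 0, 0, 0, 0, 0], [0, 0, 0, 0, 0, 0, 0], [0, 0, 0, 0, 0, 0, 0], [0, 0, 0, 0, 0, 0, 0], [0, 0, 0, 0, 0, 0, 0]]

```text
time_s: 4.05
tcp_pos: [0.5035, 0.3086, 0.1632]
ee_rot: [[0.005, -1.0, 0.0], [0.006, 0.0, 1.0], [-1.0, -0.005, 0.006]]
wrist_force: [-0.4, 0.1, 0.8]
gripper_width: 0.113
```

Call:
move_arm:
  series:
    - [[0, 0, 0, -0.25, 0, 0, 0], [0, 0, 0, -0.2, 0, 0, 0], [0, 0, 0, 0, 0, 0, 0]]

```text
time_s: 4.42
tcp_pos: [0.4805, 0.3086, 0.1632]
ee_rot: [[0.015, -1.0, -0.0], [0.008, -0.0, 1.0], [-1.0, -0.015, 0.008]]
wrist_force: [6.2, -1.8, -3.2]
gripper_width: 0.112
```

Call:
move_arm:
  series:
    - [[0, 0.08, 0, -0.11, 0, 0, 0], [0, 0, 0, 0, 0, 0, 0]]

```text
time_s: 4.68
tcp_pos: [0.4773, 0.3085, 0.1632]
ee_rot: [[0.01, -1.0, -0.001], [0.009, -0.001, 1.0], [-1.0, -0.01, 0.009]]
wrist_force: [5.7, -1.6, -2.8]
gripper_width: 0.112
```

```bash
python3 - <<'E'
from m import *
s=r.sense();print(s['tcp_pos'],s['ee_rot'][:,0] if hasattr(s['ee_rot'],'shape') else s['ee_rot'],s['wrist_force'],s['time_s'])
p,d,K,T=cap('side','side3')
im=p[130:220,150:270,::-1];cv2.imwrite('pics/side3z.png',cv2.resize(im,None,fx=6.6,fy=6.6,interpolation=cv2.INTER_CUBIC))
E
```

```text
[0.4772716  0.30849432 0.16316742] [ 0.00986722  0.00929879 -0.99990808] [ 5.65785972 -1.58957908 -2.76489311] 4.675
```

View pics/side3z.png

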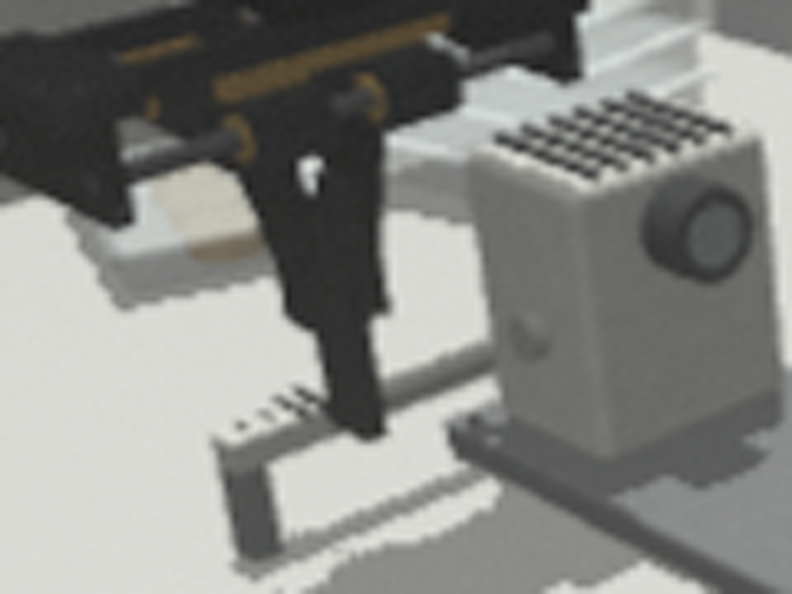

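The pointer, at zoom (305,395), is a few mm short of the heavy line at (290,403). Arm travel gives about 26 mm.

Call:
move_arm:
  series:
    - [[0, 0.03, 0, -0.07, 0, 0, 0], [0, 0, 0, 0, 0, 0, 0]]

```text
time_s: 4.97
tcp_pos: [0.477, 0.3085, 0.1632]
ee_rot: [[0.013, -1.0, -0.001], [0.01, -0.001, 1.0], [-1.0, -0.013, 0.01]]
wrist_force: [8.3, -1.2, -2.5]
gripper_width: 0.114
```

Call:
move_arm:
  series:
    - [[0, 0.02, 0, -0.07, 0, 0, 0]]

```text
time_s: 5.1
tcp_pos: [0.4749, 0.3084, 0.1632]
ee_rot: [[0.013, -1.0, -0.001], [0.011, -0.001, 1.0], [-1.0, -0.013, 0.011]]
wrist_force: [8.2, -0.6, -3.9]
gripper_width: 0.115
```

Call:
move_arm:
  series:
    - [[0, 0, 0, -0.02, 0, 0, 0]]

```text
time_s: 5.22
tcp_pos: [0.4754, 0.3084, 0.1631]
ee_rot: [[0.016, -1.0, -0.001], [0.011, -0.001, 1.0], [-1.0, -0.016, 0.011]]
wrist_force: [7.3, -1.4, -2.7]
gripper_width: 0.11
```

Call:
move_arm:
  series:
    - [[0, 0, 0, -0.02, 0, 0, 0]]

```text
time_s: 5.35
tcp_pos: [0.476, 0.3084, 0.1631]
ee_rot: [[0.019, -1.0, -0.001], [0.012, -0.001, 1.0], [-1.0, -0.019, 0.012]]
wrist_force: [7.2, -1.6, -3.0]
gripper_width: 0.115
```

Call:
move_arm:
  series:
    - [[0, 0.06, 0, -0.075, 0, 0, 0], [0, 0.022, 0, -0.035, 0, 0, 0]]

```text
time_s: 5.6
tcp_pos: [0.4732, 0.3083, 0.1631]
ee_rot: [[0.014, -1.0, -0.002], [0.013, -0.001, 1.0], [-1.0, -0.014, 0.013]]
wrist_force: [7.9, -1.0, -3.6]
gripper_width: 0.112
```

Call:
move_arm:
  series:
    - [[0, 0.03, 0, -0.04, 0, 0, 0]]

```text
time_s: 5.72
tcp_pos: [0.4728, 0.3083, 0.1632]
ee_rot: [[0.014, -1.0, -0.002], [0.013, -0.002, 1.0], [-1.0, -0.014, 0.013]]
wrist_force: [7.9, -1.4, -4.3]
gripper_width: 0.116
```

```bash
python3 - <<'E'
from m import *
p,d,K,T=cap('side','side4')
im=p[130:220,150:270,::-1];cv2.imwrite('pics/side4z.png',cv2.resize(im,None,fx=6.6,fy=6.6,interpolation=cv2.INTER_CUBIC))
s=r.sense();print(s['tcp_pos'],s['ee_rot'][:,0],s['wrist_force'],s['time_s'])
E
```

```text
[0.47280241 0.30831646 0.1631733 ] [ 0.01348448  0.01330307 -0.99982058] [ 7.08078521 -1.66658047 -2.81297057] 5.775
```

View pics/side4z.png

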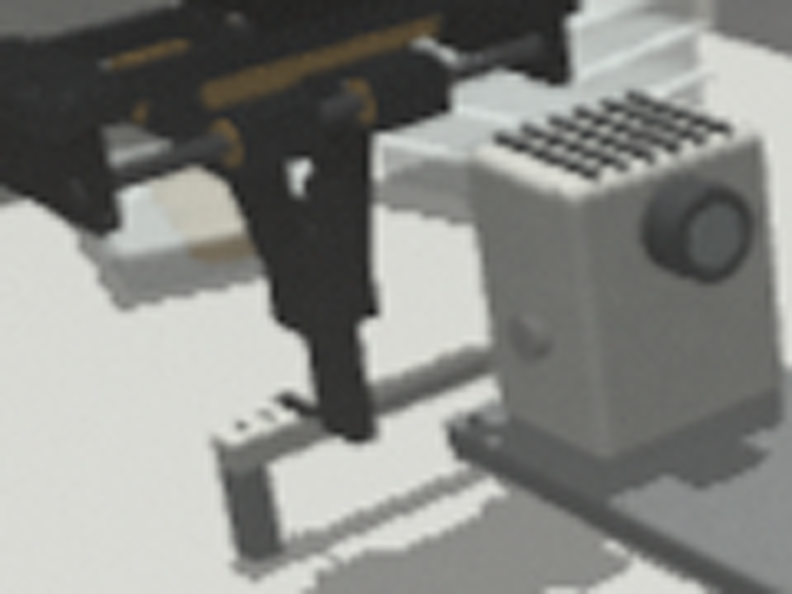

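The pointer at (290,402) now coincides with the heavy line. During camera calls the arm holds its last target, so I'll use those to hold and watch.

```bash
python3 - <<'E'
from m import *
for i in range(32):
    n='scene' if i%2 else 'side'
    p,d,K,T=cap(n,'hold_'+n)
    s=r.sense()
    if i%4==0: print(s['time_s'],s['tcp_pos'][0].round(5),s['ee_rot'][0,0].round(4),s['wrist_force'][0].round(2))
# tab position via depth, side view lower part of the tab
p,d,K,T=load('hold_side');P=unproj(d,K,T)
s=(P[:,1]>.29)&(P[:,1]<.325)&(P[:,0]>.43)&(P[:,0]<.53)&(P[:,2]>.068)&(P[:,2]<.085)
Q=P[s];print(len(Q),Q.min(0),Q.max(0),rect(Q))
p,d,K,T=load('side0');P=unproj(d,K,T)
s=(P[:,1]>.29)&(P[:,1]<.325)&(P[:,0]>.43)&(P[:,0]<.53)&(P[:,2]>.068)&(P[:,2]<.085)
Q=P[s];print(len(Q),Q.min(0),Q.max(0),rect(Q))
E
```

```text
5.825 0.47281 0.0135 7.73
6.025 0.47279 0.0134 7.46
6.225 0.47279 0.0134 8.22
6.425 0.4728 0.0134 7.1
6.625 0.4728 0.0134 8.05
6.825 0.47279 0.0134 8.45
7.025 0.4728 0.0134 7.54
7.225 0.47278 0.0134 7.33
59 [0.46794392 0.29252248 0.06800766] [0.50303446 0.31721395 0.08435158] (array([482.3, 301.2]), array([22. , 36.3]), 70.59)
55 [0.49839411 0.29320471 0.06808997] [0.5089277  0.3186457  0.08443439] (array([500.3, 305.3]), array([10. , 24.7]), 20.5)
```

The shutter held steady at about 30 mm for 1.6 s. The tab edge moved 30.4 mm by depth and 30.3 mm by arm travel. Next I'll return it home and release.

Call:
move_arm:
  series:
    - [[0, 0.05, 0, 0.22, 0, 0, 0], [0, 0, 0, 0.18, 0, 0, 0], [0, 0.05, 0, 0, 0, 0, 0]]

```text
time_s: 7.75
tcp_pos: [0.5001, 0.3082, 0.1632]
ee_rot: [[0.001, -1.0, -0.001], [0.013, -0.001, 1.0], [-1.0, -0.001, 0.013]]
wrist_force: [3.5, -0.3, -1.8]
gripper_width: 0.11
```

Call:
move_arm:
  series:
    - [[0, 0, 0, 0.04, 0, 0, 0.2], [0, 0, 0, 0, 0, 0, 0.5], [0, 0, 0, 0, 0, 0, 0.5], [0, 0, 0, 0, 0, 0, 0.5], [0, 0, 0, 0, 0, 0, 0.5]]

```text
time_s: 8.38
tcp_pos: [0.5008, 0.3083, 0.1631]
ee_rot: [[-0.002, -1.0, -0.002], [0.013, -0.002, 1.0], [-1.0, 0.002, 0.013]]
wrist_force: [-0.6, 0.8, -0.8]
gripper_width: 0.486
```

Call:
move_arm:
  series:
    - [[-0.08, 0, 0, 0, 0, 0.5, 0.5], [0, 0, 0, 0, 0, 1, 0.5], [0, 0, 0, 0, 0, 0.6, 0.5]]

```text
time_s: 8.75
tcp_pos: [0.4988, 0.3069, 0.2886]
ee_rot: [[-0.009, -1.0, -0.002], [-0.005, -0.002, 1.0], [-1.0, 0.009, -0.005]]
wrist_force: [0.9, 0.5, -0.8]
gripper_width: 0.496
```

```bash
python3 - <<'E'
from m import *
p,d,K,T=cap('side','side5')
P=unproj(d,K,T)
s=(P[:,1]>.29)&(P[:,1]<.325)&(P[:,0]>.43)&(P[:,0]<.53)&(P[:,2]>.068)&(P[:,2]<.085)
Q=P[s];print(len(Q),Q.min(0),Q.max(0),rect(Q))
im=p[120:230,160:290,::-1];cv2.imwrite('pics/side5z.png',cv2.resize(im,None,fx=6,fy=5,interpolation=cv2.INTER_CUBIC))
E
```

```text
57 [0.49790538 0.29364144 0.06824014] [0.50929254 0.31859512 0.08473634] (array([499.7, 305.4]), array([11.1, 24. ]), 23.98)
```

View pics/side5z.png

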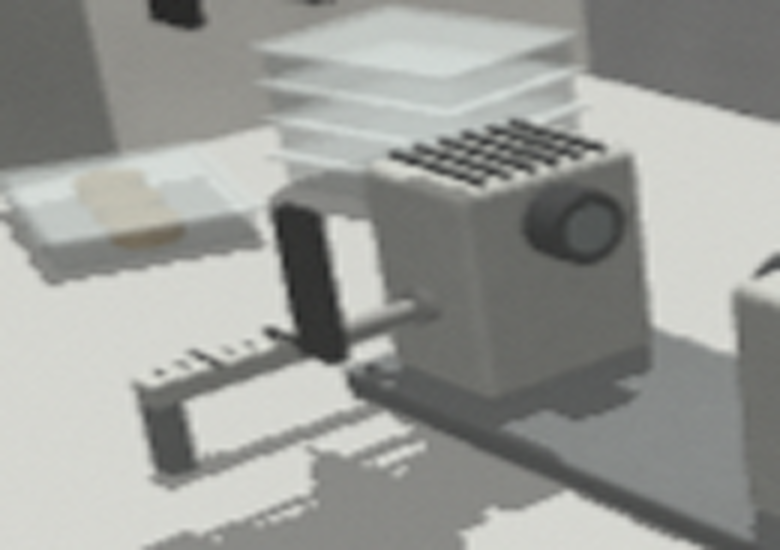

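The shutter is fully home, with the tab back at its original place (zoom (310,280)). Now over the long cell, turning the tool.

Call:
move_arm:
  series:
    - [[0, 0, -0.9, 0.16, -0.66, 0, 0.7], [0, 0, -0.95, 0.16, -0.66, 0, 0.7], [0, 0, -0.95, 0.16, -0.66, 0, 0.7], [0, 0, -0.95, 0.16, -0.66, 0, 0.7], [0, 0, -0.95, 0.16, -0.66, 0, 0.7], [0, 0, -0.95, 0.16, -0.66, 0, 0.7], [0, 0, -0.95, 0.16, -0.66, 0, 0.7], [0, 0, -0.95, 0.16, -0.66, 0, 0.7], [0, 0, -0.95, 0.16, -0.66, 0, 0.7], [0, 0, -0.95, 0.16, -0.66, 0, 0.7], [0, 0, -0.95, 0.16, -0.66, 0, 0.7], [0, 0, 0, 0, 0, 0, 0.7], [0, 0, 0, 0, 0, 0, 0.7]]

```text
time_s: 10.42
tcp_pos: [0.6052, -0.1398, 0.2923]
ee_rot: [[0.001, -0.078, 0.997], [0.001, 0.997, 0.078], [-1.0, 0.001, 0.001]]
wrist_force: [0.1, 1.1, 0.5]
gripper_width: 0.7
```

```bash
python3 - <<'E'
from m import *
s=r.sense();print(s['tcp_pos'],s['ee_rot'],s['joints'],s['time_s'])
p,d,K,T=cap('wrist','wrist6');P=unproj(d,K,T)
s=(P[:,0]>.54)&(P[:,0]<.67)&(P[:,1]>-.17)&(P[:,1]<-.08)&(P[:,2]>.064)&(P[:,2]<.08)
Q=P[s];print(len(Q),rect(Q),np.median(Q[:,2]))
for x in spotter.trace('wrist','long_cell'):
    Q=unproj(d,K,T,x['mask']);Q=Q[(Q[:,2]>.064)&(Q[:,2]<.08)];print(x['conf'],x['centre'],len(Q) and rect(Q))
for t in ['scene','side']:
    p,d,K,T=cap(t,t+'6')
    for x in spotter.trace(t,'long_cell')[:1]:
        Q=unproj(d,K,T,x['mask']);Q=Q[(Q[:,2]>.064)&(Q[:,2]<.08)];print(t,x['conf'],x['centre'],len(Q) and rect(Q))
E
```

```text
[ 0.60523393 -0.13984629  0.29229082] [[ 0.00115344 -0.07801072  0.99695185]
 [ 0.00139202  0.99695168  0.07800909]
 [-0.99999837  0.0012978   0.00125851]] [ 1.86595331e+00  2.16509422e+01 -1.10120603e-01 -8.35542688e-02
 -6.81703091e+01 -8.73607423e+01] 10.425
1228 (array([ 602.6, -126.4]), array([50.2, 23.9]), 8.18) 0.07093602006926969
0.64 [254.5, 167.1] (array([ 615.6, -211.9]), array([200. ,  24.6]), 89.62)
0.62 [331.5, 187.8] (array([ 602.6, -126.5]), array([50.2, 23.9]), 8.24)
scene 0.8 [293.9, 252.8] (array([ 606.3, -129.8]), array([49.8, 24. ]), 12.62)
side 0.78 [395.6, 245.5] (array([ 602.5, -129. ]), array([50.5, 22.1]), 4.2)
```

View pics/wrist6.png

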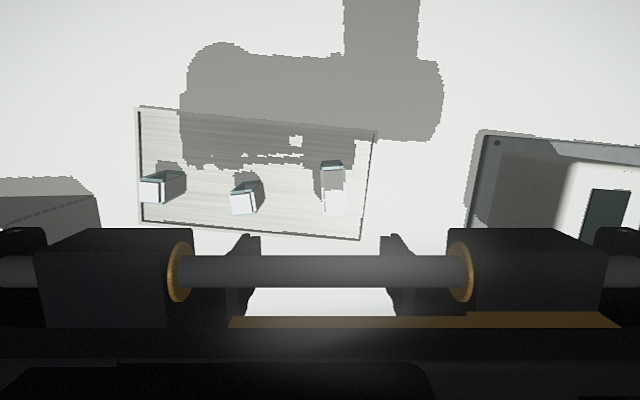

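The long cell (lid near (333,200) in the wrist picture) lies at (603,-126.5) mm with a yaw of about 8.2°. Aligning and descending partway.

Call:
move_arm:
  series:
    - [[0, 0, 0.46, -0.03, 0.22, 0, 0.7], [0, 0, 0, 0, 0, -0.8, 0.7], [0, 0, 0, 0, 0, -0.8, 0.7], [0, 0, 0, 0, 0, -0.3, 0.7], [0, 0, 0, 0, 0, 0, 0.7], [0, 0, 0, 0, 0, 0, 0.7]]

```text
time_s: 11.48
tcp_pos: [0.6048, -0.1224, 0.1794]
ee_rot: [[0.009, -0.151, 0.988], [0.001, 0.989, 0.151], [-1.0, -0.001, 0.009]]
wrist_force: [-0.7, -1.1, -0.2]
gripper_width: 0.7
```

```bash
python3 - <<'E'
from m import *
s=r.sense();print(s['tcp_pos'],s['ee_rot'],s['time_s'])
p,d,K,T=cap('side','side7');cv2.imwrite('pics/side7z.png',cv2.resize(p[150:350,300:560,::-1],None,fx=3,fy=3))
E
```

```text
[ 0.60475698 -0.12242669  0.17939041] [[ 9.19524846e-03 -1.51118581e-01  9.88472874e-01]
 [ 8.99802941e-04  9.88515516e-01  1.51116729e-01]
 [-9.99957318e-01 -5.00125075e-04  9.22562272e-03]] 11.475
```

View pics/side7z.png

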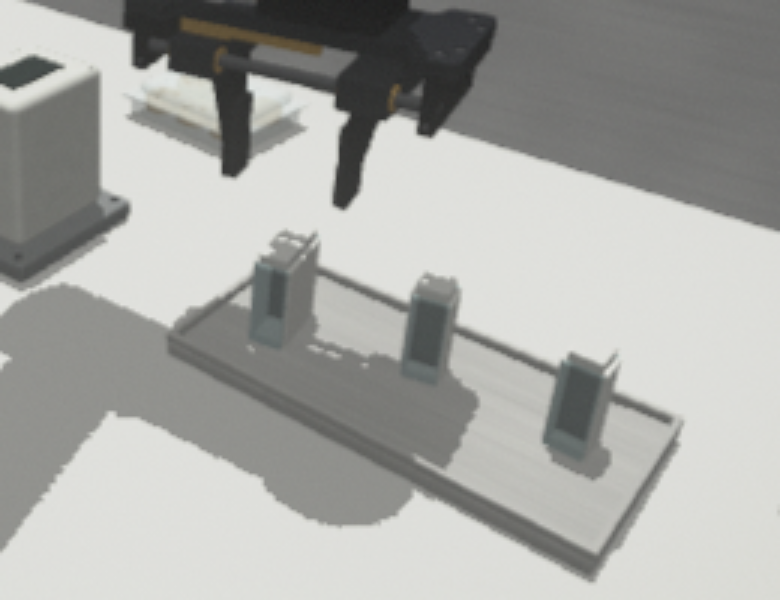

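The fingers straddle the long cell's frosted sides, and the short cells are well clear. Correcting the pose and lowering further.

Call:
move_arm:
  series:
    - [[0, 0.07, -0.05, -0.02, -0.065, 0, 0.7], [0, 0, 0, 0, 0, -0.4, 0.7], [0, 0, 0, 0, 0, -0.4, 0.7], [0, 0, 0, 0, 0, -0.4, 0.7], [0, 0, 0, 0, 0, 0, 0.7]]

```text
time_s: 12.15
tcp_pos: [0.6064, -0.1275, 0.112]
ee_rot: [[0.01, -0.143, 0.99], [0.001, 0.99, 0.143], [-1.0, -0.001, 0.01]]
wrist_force: [0.8, -0.2, -0.1]
gripper_width: 0.701
```

Call:
move_arm:
  series:
    - [[0, 0.08, 0, -0.05, 0.015, -0.13, 0.7], [0, 0.02, 0, 0, 0, -0.12, 0.7], [0, 0, 0, 0, 0, 0, 0.7]]

```text
time_s: 12.52
tcp_pos: [0.6049, -0.1268, 0.0994]
ee_rot: [[0.001, -0.143, 0.99], [0.0, 0.99, 0.143], [-1.0, 0.0, 0.001]]
wrist_force: [-0.1, -0.3, -0.5]
gripper_width: 0.704
```

```bash
python3 - <<'E'
from m import *
s=r.sense();print(s['tcp_pos'],s['ee_rot'],s['time_s'])
p,d,K,T=cap('side','side8');cv2.imwrite('pics/side8z.png',cv2.resize(p[150:350,300:560,::-1],None,fx=3,fy=3))
p,d,K,T=cap('scene','scene8');cv2.imwrite('pics/scene8z.png',cv2.resize(p[170:340,190:390,::-1],None,fx=3.5,fy=3.5))
E
```

```text
[ 0.60489164 -0.12683245  0.09936819] [[ 7.11711537e-04 -1.43187821e-01  9.89695277e-01]
 [ 3.75707395e-04  9.89695496e-01  1.43187583e-01]
 [-9.99999676e-01  2.69927580e-04  7.58174426e-04]] 12.525
```

View pics/side8z.png

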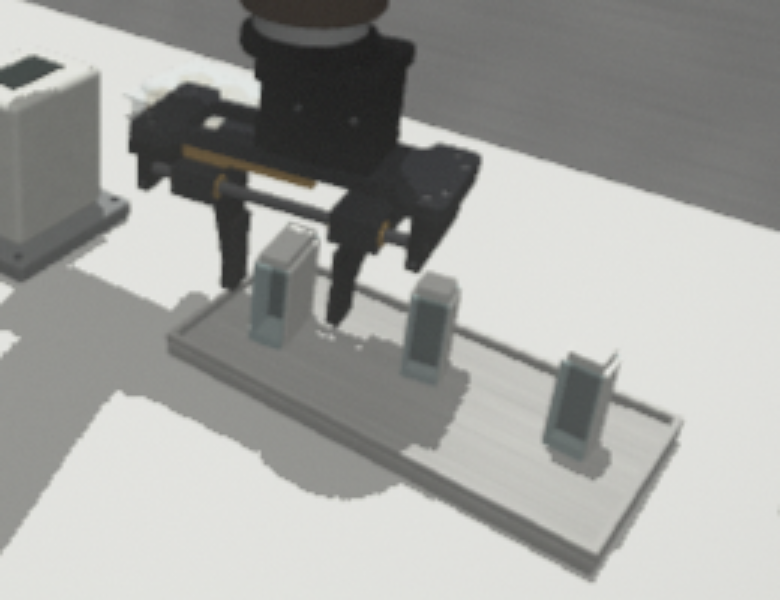

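View pics/scene8z.png

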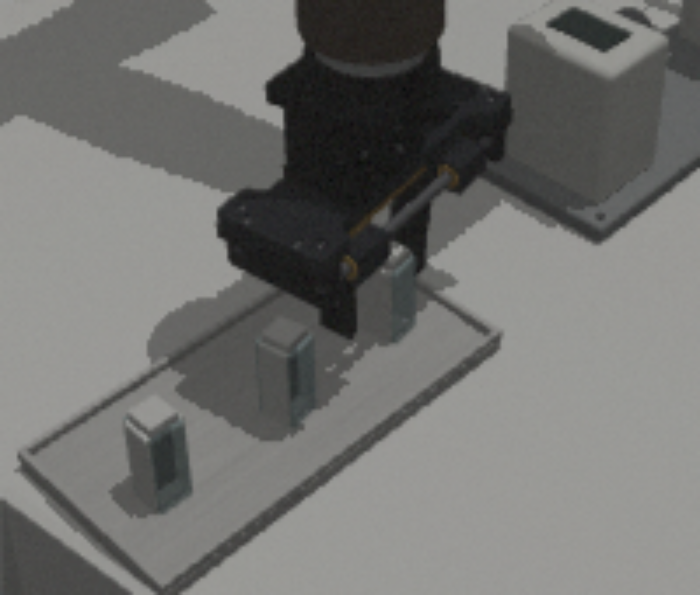

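Both views show the fingers astride the frosted sides, clear of the end windows and the lid. I'll lower 3 mm and close.

Call:
move_arm:
  series:
    - [[0, 0, 0, -0.02, 0, -0.055, 0.6], [0, 0, 0, 0, 0, 0, 0.35], [0, 0, 0, 0, 0, 0, 0.3], [0, 0, 0, 0, 0, 0, 0.25], [0, 0, 0, 0, 0, 0, 0.1], [0, 0, 0, 0, 0, 0, 0.1], [0, 0, 0, 0, 0, 0, 0.1]]

```text
time_s: 13.5
tcp_pos: [0.6042, -0.1268, 0.0971]
ee_rot: [[0.003, -0.144, 0.99], [0.0, 0.99, 0.144], [-1.0, -0.0, 0.003]]
wrist_force: [-0.3, -0.8, -0.7]
gripper_width: 0.272
```

Gripped at 23.7 mm, which matches the 24 mm frosted width. Lifting.

Call:
move_arm:
  series:
    - [[0, 0, 0, 0, 0, 0.25, 0], [0, 0, 0, 0, 0, 0.5, 0], [0, 0, 0, 0, 0, 0.8, 0], [0, 0, 0, 0, 0, 0.8, 0], [0, 0, 0, 0, 0, 0.6, 0], [0, 0, 0, 0, 0, 0, 0]]

```text
time_s: 14.25
tcp_pos: [0.6025, -0.127, 0.2838]
ee_rot: [[0.005, -0.144, 0.99], [-0.0, 0.99, 0.144], [-1.0, -0.001, 0.004]]
wrist_force: [-0.0, 0.4, -2.2]
gripper_width: 0.275
```

```bash
python3 - <<'E'
from m import *
s=r.sense();print(s['tcp_pos'],s['ee_rot'],s['time_s'],s['gripper_width'],s['wrist_force'])
p,d,K,T=cap('side','side9');cv2.imwrite('pics/side9z.png',cv2.resize(p[80:340,280:560,::-1],None,fx=2.3,fy=2.3))
E
```

```text
[ 0.60245496 -0.12700309  0.28378041] [[ 4.54620540e-03 -1.43508580e-01  9.89638631e-01]
 [-1.81306253e-04  9.89648723e-01  1.43510877e-01]
 [-9.99989650e-01 -8.31857595e-04  4.47312737e-03]] 14.25 0.27459752906769125 [-0.00997366  0.43677083 -2.23946006]
```

View pics/side9z.png

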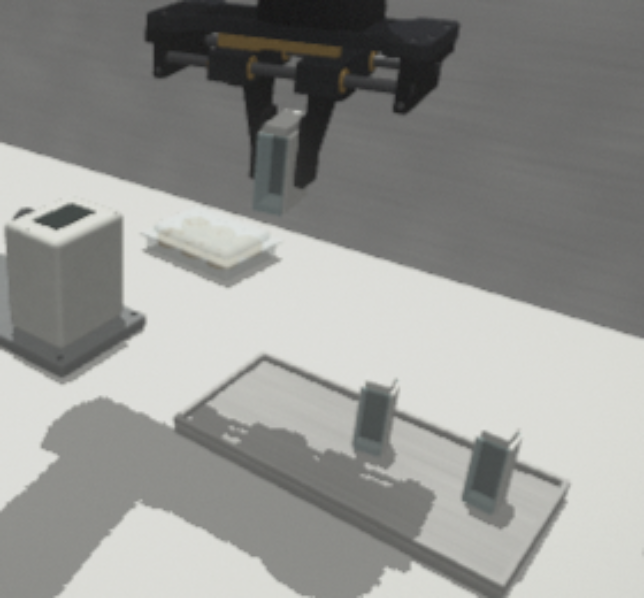

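The cell hangs upright in the grip (near (275,165)) and both short cells are undisturbed. I'll turn and carry it high over the gap.

Call:
move_arm:
  series:
    - [[0, 0.03, 0.9, 0, 0.4, 0, 0], [0, 0, 0.93, 0, 0.5, 0, 0], [0, 0, 0.93, 0, 0.5, 0, 0], [0, 0, 0.93, 0, 0.5, 0, 0], [0, 0, 0.93, 0, 0.5, 0, 0], [0, 0, 0.93, 0, 0.5, 0, 0], [0, 0, 0.93, 0, 0.5, 0, 0], [0, 0, 0.93, 0, 0.5, 0, 0], [0, 0, 0.93, 0, 0.5, 0, 0], [0, 0, 0.93, 0, 0.5, 0, 0], [0, 0, 0.8, 0, 0.4, 0, 0], [0, 0, 0, 0, 0, 0, 0], [0, 0, 0, 0, 0, 0, 0]]

```text
time_s: 15.92
tcp_pos: [0.59, 0.1983, 0.2594]
ee_rot: [[-0.033, -0.999, -0.02], [-0.033, -0.019, 0.999], [-0.999, 0.033, -0.032]]
wrist_force: [0.4, 0.3, -1.2]
gripper_width: 0.276
```

Call:
move_arm:
  series:
    - [[0.24, -0.24, -0.14, 0.14, -0.05, 0, 0], [0, 0, 0, 0, 0, 0, 0]]

```text
time_s: 16.18
tcp_pos: [0.598, 0.1936, 0.2582]
ee_rot: [[-0.002, -1.0, 0.003], [0.0, 0.003, 1.0], [-1.0, 0.002, 0.0]]
wrist_force: [-1.3, 0.2, -1.0]
gripper_width: 0.276
```

```bash
python3 - <<'E'
from m import *
s=r.sense();print(s['tcp_pos'],s['ee_rot'],s['time_s'],s['gripper_width'],s['wrist_force'])
for t in ['side','scene']:
    p,d,K,T=cap(t,t+'10');
    for x in spotter.trace(t,'long_cell')[:2]:
        Q=unproj(d,K,T,cv2.erode(x['mask'].astype(np.uint8),np.ones((3,3)))>0);print(t,x['conf'],x['centre'],Q.min(0),Q.max(0),np.median(Q,0))
p=load('side10')[0];cv2.imwrite('pics/side10z.png',cv2.resize(p[30:260,180:460,::-1],None,fx=2.5,fy=2.5))
p=load('scene10')[0];cv2.imwrite('pics/scene10z.png',cv2.resize(p[50:250,280:480,::-1],None,fx=3,fy=3))
E
```

```text
[0.59799947 0.19359785 0.25816245] [[-1.63975431e-03 -9.99993666e-01  3.15904254e-03]
 [ 1.25002049e-04  3.15884180e-03  9.99995003e-01]
 [-9.99998648e-01  1.64014100e-03  1.19821533e-04]] 16.175 0.2758233144005629 [-1.32135623  0.22162565 -0.96424586]
side 0.91 [277.1, 131.7] [0.5845574  0.16528746 0.17673989] [0.60596273 0.20480183 0.23555714] [0.59002186 0.16964109 0.2051047 ]
scene 0.63 [383.6, 137.5] [0.59045656 0.1644145  0.17201157] [0.6129413  0.20535683 0.23485576] [0.60477759 0.16950024 0.20579355]
```

View pics/side10z.png

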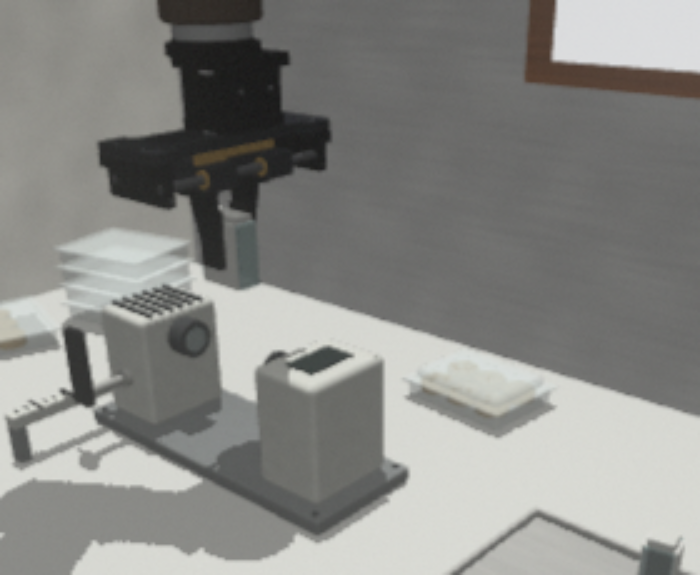

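View pics/scene10z.png

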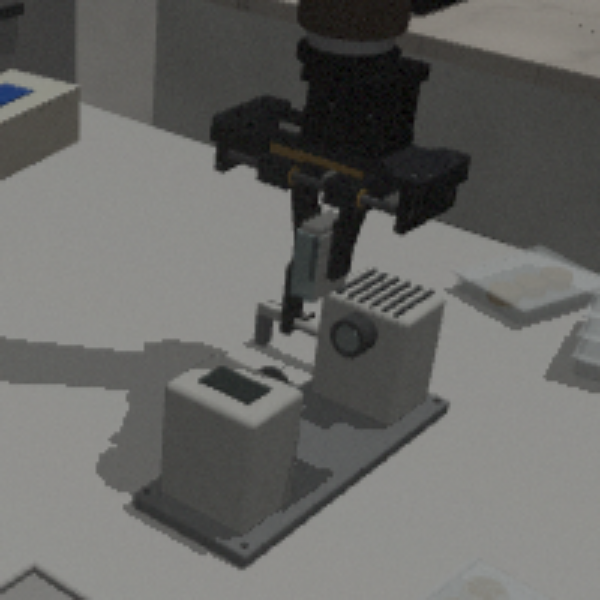

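The cell is upright over the gap, windows facing ±y. Side and scene depth agree that its window face is at about y = 0.1695, so its centre is about y = 0.194. Lowering it in.

Call:
move_arm:
  series:
    - [[0, 0, 0, 0, 0.03, -0.3, 0], [0, 0, 0, 0, 0, -0.4, 0], [0, 0, 0, 0, 0, 0, 0]]

```text
time_s: 16.75
tcp_pos: [0.598, 0.1966, 0.2162]
ee_rot: [[-0.0, -1.0, 0.001], [0.0, 0.001, 1.0], [-1.0, 0.0, 0.0]]
wrist_force: [-0.8, 0.1, -0.8]
gripper_width: 0.271
```

Call:
move_arm:
  series:
    - [[0, 0, 0, 0, 0, -0.4, 0], [0, 0, 0, 0, 0, -0.4, 0], [0, 0, 0, 0, 0, -0.12, 0], [0, 0, 0, 0, 0, 0, 0]]

```text
time_s: 17.25
tcp_pos: [0.6006, 0.1979, 0.1651]
ee_rot: [[0.007, -1.0, -0.001], [0.003, -0.001, 1.0], [-1.0, -0.007, 0.003]]
wrist_force: [-0.1, 0.1, -0.8]
gripper_width: 0.273
```

```bash
python3 - <<'E'
from m import *
s=r.sense();print(s['tcp_pos'],s['ee_rot'],s['time_s'],s['gripper_width'],s['wrist_force'])
for t in ['side','scene']:
    p,d,K,T=cap(t,t+'11');
    for x in spotter.trace(t,'long_cell')[:2]:
        Q=unproj(d,K,T,cv2.erode(x['mask'].astype(np.uint8),np.ones((3,3)))>0);print(t,x['conf'],x['centre'],Q.min(0),Q.max(0),np.median(Q,0))
p=load('side11')[0];cv2.imwrite('pics/side11z.png',cv2.resize(p[70:260,200:400,::-1],None,fx=3,fy=3))
p=load('scene11')[0];cv2.imwrite('pics/scene11z.png',cv2.resize(p[90:250,290:480,::-1],None,fx=4,fy=4))
E
```

```text
[0.60058477 0.19791536 0.16510585] [[ 7.43362529e-03 -9.99972135e-01 -6.85191805e-04]
 [ 2.60389218e-03 -6.65851525e-04  9.99996388e-01]
 [-9.99968980e-01 -7.43538260e-03  2.59886994e-03]] 17.25 0.27258526879469874 [-0.12248277  0.1275515  -0.829974  ]
side 0.67 [278.3, 171.9] [0.58743616 0.16895642 0.08236869] [0.61007179 0.21151754 0.14298107] [0.59279993 0.17519407 0.11511244]
scene 0.68 [379.4, 167.6] [0.5937946  0.16799504 0.08438643] [0.6156902  0.20182455 0.14278354] [0.60923973 0.17415387 0.11739082]
```

View pics/side11z.png

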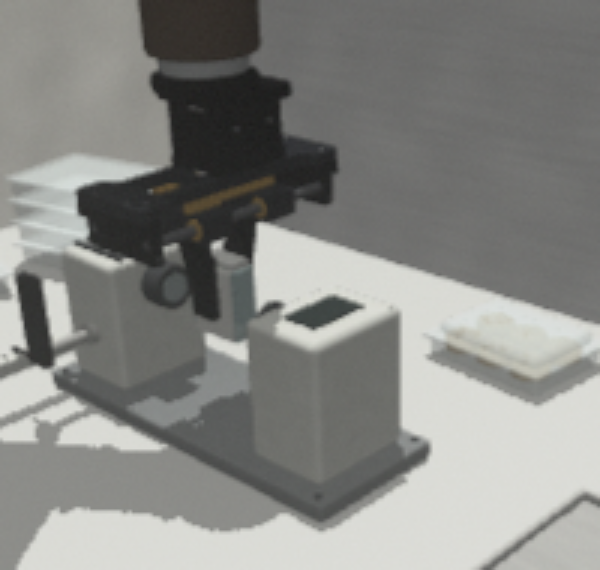

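View pics/scene11z.png

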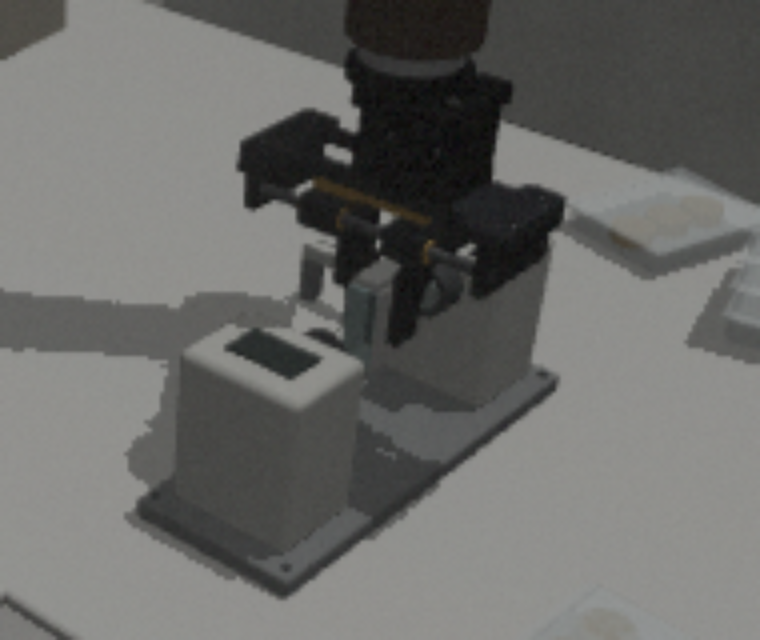

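The cell stands in the gap between the snouts, at about (235,300) in the side zoom and (375,305) in the scene zoom, with open space on both sides. Trimming to the beam.

Call:
move_arm:
  series:
    - [[-0.02, 0.055, 0.01, -0.043, -0.045, -0.13, 0], [0, 0, 0, 0, 0, 0, 0]]

```text
time_s: 17.7
tcp_pos: [0.5981, 0.1952, 0.1583]
ee_rot: [[0.001, -1.0, -0.002], [0.001, -0.002, 1.0], [-1.0, -0.001, 0.001]]
wrist_force: [0.3, -1.0, -1.3]
gripper_width: 0.275
```

Call:
move_arm:
  series:
    - [[0, 0, 0, 0, 0, -0.02, 0], [0, 0, 0, 0, 0, 0, 0]]

```text
time_s: 17.95
tcp_pos: [0.5982, 0.1951, 0.1571]
ee_rot: [[0.002, -1.0, -0.002], [0.001, -0.002, 1.0], [-1.0, -0.002, 0.001]]
wrist_force: [0.5, -0.1, -1.4]
gripper_width: 0.274
```

```bash
python3 - <<'E'
from m import *
for k in range(8): 
    p,d,K,T=cap('wrist','wrist12'); 
    s=r.sense();print(s['tcp_pos'].round(4),s['joint_velocities'].round(2),s['time_s'])
print(s['ee_rot'].round(4),s['gripper_width'])
# same-camera check of cell against heads and the tray-standing reference
for t in ['side','scene']:
    p,d,K,T=cap(t,t+'12')
    x=spotter.trace(t,'long_cell')[0]; m=x['mask']
    Q=unproj(d,K,T,m); Q=Q[(Q[:,2]>.075)&(Q[:,2]<.14)&(abs(Q[:,0]-.6)<.03)]
    h=lambda a:np.percentile(a,[2,50,98]).round(4)
    print(t,x['conf'],'x',h(Q[:,0]),'y',h(Q[:,1]),'z',h(Q[:,2]))
    W=Q[(Q[:,2]>.09)&(Q[:,2]<.12)&(Q[:,1]<.185)];print(' window y',np.histogram(W[:,1],np.arange(.162,.187,.003)))
    Tp=Q[Q[:,2]>.125];print(' lid z',np.histogram(Tp[:,2],np.arange(.125,.142,.002))[0],rect(Tp))
    P=unproj(d,K,T)
    for y0,y1 in[(.11,.16),(.23,.28)]:
        s=(abs(P[:,1]-(y0+y1)/2)<.025)&(P[:,2]>.085)&(P[:,2]<.12)&(abs(P[:,0]-.6)<.022);
        if s.sum()>10: print(' snout/head face y',h(P[s][:,1]),'x',h(P[s][:,0]),s.sum())
E
```

```text
[0.5983 0.1952 0.1572] [-0.05 -0.11  0.26  0.03  0.06  0.02] 18.0
[0.5983 0.1952 0.1573] [ 0.1  -0.09  0.05 -0.08 -0.08 -0.09] 18.05
[0.5983 0.1952 0.1573] [ 0.    0.02 -0.06 -0.1   0.06  0.07] 18.1
[0.5983 0.1952 0.1573] [-0.05  0.01 -0.03 -0.03  0.   -0.06] 18.15
[0.5983 0.1952 0.1573] [ 0.01  0.08 -0.04 -0.03  0.01 -0.15] 18.2
[0.5983 0.1953 0.1573] [ 0.    0.04 -0.05 -0.11 -0.1  -0.01] 18.25
[0.5983 0.1952 0.1573] [ 0.04 -0.04 -0.03 -0.03 -0.04 -0.08] 18.3
[0.5982 0.1952 0.1573] [-0.03 -0.05 -0.06 -0.02  0.06  0.04] 18.35
[[ 0.0021 -1.     -0.002 ]
 [ 0.0016 -0.002   1.    ]
 [-1.     -0.0021  0.0016]] 0.27628817285812046
side 0.56 x [0.5843 0.59   0.6083] y [0.1677 0.1735 0.2094] z [0.0762 0.1091 0.1346]
 window y (array([ 0,  4, 77, 19, 10, 10,  9, 16]), array([0.162, 0.165, 0.168, 0.171, 0.174, 0.177, 0.18 , 0.183, 0.186]))
 lid z [13 14  9 12 45  2  1  0] (array([599.3, 188. ]), array([44.4, 23.4]), 78.85)
 snout/head face y [0.1325 0.1376 0.1424] x [0.5866 0.5921 0.6025] 18
 snout/head face y [0.25   0.253  0.2741] x [0.5796 0.5918 0.6186] 194
scene 0.7 x [0.5898 0.6056 0.6125] y [0.167  0.1723 0.196 ] z [0.0778 0.1148 0.134 ]
 window y (array([ 0, 14, 50, 18,  6,  8,  4,  2]), array([0.162, 0.165, 0.168, 0.171, 0.174, 0.177, 0.18 , 0.183, 0.186]))
 lid z [12 10  9 24 14  0  0  0] (array([600.5, 182.1]), array([21.9, 32. ]), 2.75)
 snout/head face y [0.1293 0.1375 0.142 ] x [0.5896 0.603  0.6123] 29
 snout/head face y [0.2491 0.2528 0.2743] x [0.5982 0.6116 0.619 ] 95
```

```bash
python3 - <<'E'
from m import *
p=load('side12')[0];a=cv2.resize(p[130:200,230:330,::-1],None,fx=6,fy=6,interpolation=cv2.INTER_CUBIC)
cv2.imwrite('pics/s12.png',a)
p=load('scene12')[0];cv2.imwrite('pics/c12.png',cv2.resize(p[120:220,330:440,::-1],None,fx=6,fy=6,interpolation=cv2.INTER_CUBIC))
E
```

```text
(no output)
```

View pics/s12.png

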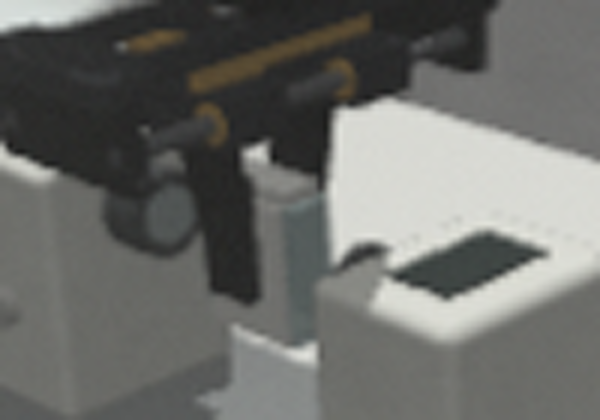

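View pics/c12.png

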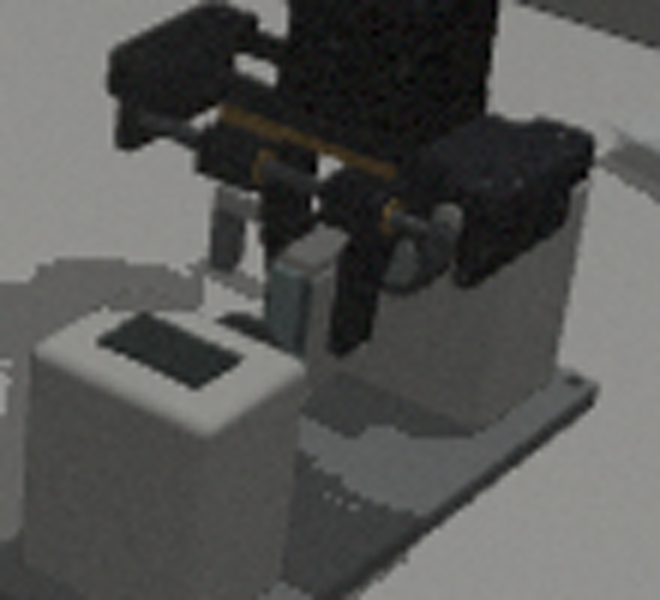

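View pics/wrist12.png

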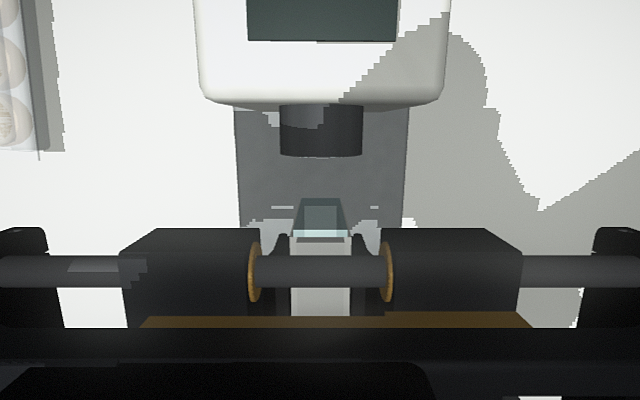

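The wrist view shows the snout centred at column 321 and the cell centred at about 320, so they line up in x to under 1 mm. Now a last check along the beam from this picture.

```bash
python3 - <<'E'
from m import *
p,d,K,T=load('wrist12');P=unproj(d,K,T)
s=(abs(P[:,0]-.598)<.006)&(P[:,2]>.105)&(P[:,2]<.122)&(P[:,1]<.16)&(P[:,1]>.11);Q=P[s];print('snout',len(Q),Q[:,1].max(),Q[:,2].max(), 'x', )
s=(P[:,2]>.1)&(P[:,2]<.122)&(P[:,1]<.139)&(P[:,1]>.125)&(abs(P[:,0]-.6)<.03);print('snout x',P[s][:,0].min(),P[s][:,0].max())
s=(abs(P[:,0]-.598)<.02)&(P[:,2]>.09)&(P[:,2]<.14)&(P[:,1]>.16)&(P[:,1]<.2);Q=P[s];print('cell',len(Q),np.percentile(Q,[1,50,99],axis=0).round(4))
E
```

```text
snout 1860 0.14408373867635443 0.1219558771575171 x
snout x 0.5795192275637121 0.6149776030408379
cell 5196 [[0.5792 0.1697 0.0911]
 [0.5976 0.1779 0.1276]
 [0.6168 0.1997 0.1376]]
```

Call:
move_arm:
  series:
    - [[0, 0.01, 0.01, -0.01, 0.025, 0, 0], [0, 0, 0, 0, 0, 0, 0], [0, 0, 0, 0, 0, 0, 0]]

```text
time_s: 18.92
tcp_pos: [0.5976, 0.1969, 0.1573]
ee_rot: [[0.001, -1.0, -0.004], [0.002, -0.004, 1.0], [-1.0, -0.001, 0.002]]
wrist_force: [-0.2, 0.2, -0.2]
gripper_width: 0.273
```

```bash
python3 - <<'E'
from m import *
for i in range(6): viewer.capture('side')
s=r.sense();print(s['tcp_pos'].round(4),s['ee_rot'].round(4),s['joint_velocities'].round(2),s['wrist_force'].round(1),s['gripper_width'],s['time_s'])
p,d,K,T=cap('scene','scene13')
E
```

```text
[0.5976 0.1968 0.1573] [[ 6.0e-04 -1.0e+00 -3.5e-03]
 [ 1.6e-03 -3.5e-03  1.0e+00]
 [-1.0e+00 -6.0e-04  1.6e-03]] [ 0.02  0.03  0.01 -0.07  0.    0.02] [-0.2 -0.6 -1.7] 0.27433635365656023 19.225
```

View pics/scene13.png

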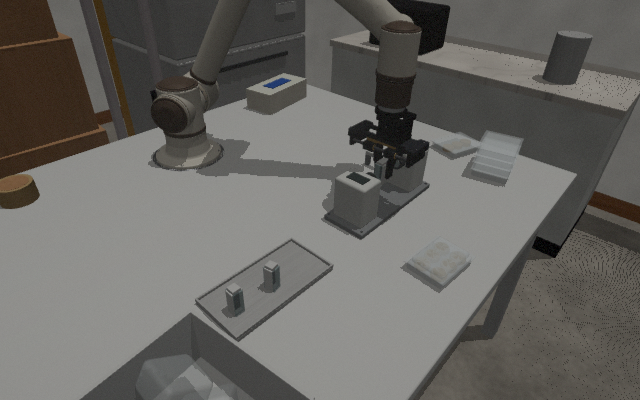

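The cell is held still in the gap and both short cells stand untouched in the tray at (235,297) and (271,274). Handing in.

```bash
python3 -c "
from station import r
print(r.finish_job())"
```

```text
the job is handed in; nothing more can be done
None
```

The job is handed in at about 19.3 s of the 61 s allowed; no verdict was reported.

**Shutter:** I drew it out by the black tab to about 30 mm (30.3 mm by arm travel, 30.4 mm by depth) and held it for about 1.6 s. In the side picture the pointer lay on the heavy line. The first pulls stopped 3–4 mm short because the arm sagged against the spring, so I added small corrections. I let it back gently to about 3 mm before opening the fingers, and the spring took it the rest of the way. A picture after release showed the tab back where it started.

**Long cell:** I gripped it on the two frosted sides only; the fingers closed at 23.7 mm, against a stated 24 mm. I lifted it well clear of the photometer and set it between the snouts with its windows facing along the beam. Both short cells were left untouched.

**Last checks:**
- **Steadiness:** joint speeds were essentially zero, tilt was about 0.1° and turn about 0.2°.
- **Across the beam:** the cell was within 1 mm of centre, by the wrist picture.
- **Height:** the cell's centre was about 100 mm above the bench, by arm readings.
- **Along the gap:** the cameras disagreed by 1–3 mm, so I made a last 1.6 mm shift towards the lamp head as a compromise. Centring there is good to about 2 mm, and I did not measure it again after that shift.

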